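# Flip the stock tags to match the bins

### The job

Each bin on the bench station has a two-coloured hinged tag in front of it: tip the tags over, so that the tags of the two full bins show green on top and the tags of the two nearly empty bins show red, each resting right down on its stop. Push them over gently with closed fingertips or the outside of a finger, never taking a tag between the fingers, and leave the bins and everything lying about where they are.

Things in the scene. Friction and masses are not known exactly. Their poses are not given: they have to be found in the camera images.
- station: Fixed steel bin station on the bench: deck 345 (x) x 560 mm (y), top 6 mm above the bench. Origin on the bench; x across it away from the robot, y along it to the left. A white strip at its front carries four flip tags at 135 mm pitch; behind each tag, in the same bay between blue lines, stands the bin it belongs to. Upstands at back and ends are 35 to 45 mm high.
- bin_a: Loose yellow open-topped plastic bin, 150 mm deep (x), 118 mm wide (y), 66 mm high with a 40 mm front lip, FULL: heaped to the rim with steel bushings (contents fixed in it, nothing higher than about 70 mm above its underside). Origin: centre of its underside. Which bay it stands in changes.
- bin_b: Loose yellow open-topped plastic bin, 150 mm deep (x), 118 mm wide (y), 66 mm high with a 40 mm front lip, FULL: heaped to the rim with brass nuts (contents fixed in it, nothing higher than about 70 mm above its underside). Origin: centre of its underside. Which bay it stands in changes.
- bin_c: Loose yellow open-topped plastic bin, 150 mm deep (x), 118 mm wide (y), 66 mm high with a 40 mm front lip, nearly EMPTY: three steel bushings on its floor (contents fixed in it, nothing higher than about 70 mm above its underside). Origin: centre of its underside. Which bay it stands in changes.
- bin_d: Loose yellow open-topped plastic bin, 150 mm deep (x), 118 mm wide (y), 66 mm high with a 40 mm front lip, nearly EMPTY: two brass nuts on its floor (contents fixed in it, nothing higher than about 70 mm above its underside). Origin: centre of its underside. Which bay it stands in changes.
- holder_a: Black bracket of flip tag a, fixed on the white strip 165 mm in front of the bin its tag belongs to. Origin: centre of its underside; x along the hinge (level, away from the robot), y across it to the left; the hinge axis lies 30 mm above this origin. Cheeks 57 mm apart and 36 mm high stand at the hinge ends; stop arms on them reach 20 mm sideways.
- tag_a (a joint): Tag a: smooth plate, 50 mm along the hinge, 4 thick, free edge 50 mm from the axis, 20-40 g. At 0 it leans left (+y of bracket), plate 40 deg above level (edge 38 mm sideways, 32 above the axis), RED face on top; grows (rad) as it tips over to the right; upright 0.87; 1.745: leans right likewise, GREEN on top, as seen from above. It falls to a stop by itself once 15 deg past upright.
- tag_a_mid (a point): Centre of the plate of tag a, 26.5 mm from the hinge axis: x along the hinge, y from the hinge to the free edge, z straight out of the red face.
- holder_b: Black bracket of flip tag b, fixed on the white strip 165 mm in front of the bin its tag belongs to. Origin: centre of its underside; x along the hinge (level, away from the robot), y across it to the left; the hinge axis lies 30 mm above this origin. Cheeks 57 mm apart and 36 mm high stand at the hinge ends; stop arms on them reach 20 mm sideways.
- tag_b (a joint): Tag b: smooth plate, 50 mm along the hinge, 4 thick, free edge 50 mm from the axis, 20-40 g. At 0 it leans left (+y of bracket), plate 40 deg above level (edge 38 mm sideways, 32 above the axis), RED face on top; grows (rad) as it tips over to the right; upright 0.87; 1.745: leans right likewise, GREEN on top, as seen from above. It falls to a stop by itself once 15 deg past upright.
- tag_b_mid (a point): Centre of the plate of tag b, 26.5 mm from the hinge axis: x along the hinge, y from the hinge to the free edge, z straight out of the red face.
- holder_c: Black bracket of flip tag c, fixed on the white strip 165 mm in front of the bin its tag belongs to. Origin: centre of its underside; x along the hinge (level, away from the robot), y across it to the left; the hinge axis lies 30 mm above this origin. Cheeks 57 mm apart and 36 mm high stand at the hinge ends; stop arms on them reach 20 mm sideways.
- tag_c (a joint): Tag c: smooth plate, 50 mm along the hinge, 4 thick, free edge 50 mm from the axis, 20-40 g. At 0 it leans left (+y of bracket), plate 40 deg above level (edge 38 mm sideways, 32 above the axis), RED face on top; grows (rad) as it tips over to the right; upright 0.87; 1.745: leans right likewise, GREEN on top, as seen from above. It falls to a stop by itself once 15 deg past upright.
- tag_c_mid (a point): Centre of the plate of tag c, 26.5 mm from the hinge axis: x along the hinge, y from the hinge to the free edge, z straight out of the red face.
- holder_d: Black bracket of flip tag d, fixed on the white strip 165 mm in front of the bin its tag belongs to. Origin: centre of its underside; x along the hinge (level, away from the robot), y across it to the left; the hinge axis lies 30 mm above this origin. Cheeks 57 mm apart and 36 mm high stand at the hinge ends; stop arms on them reach 20 mm sideways.
- tag_d (a joint): Tag d: smooth plate, 50 mm along the hinge, 4 thick, free edge 50 mm from the axis, 20-40 g. At 0 it leans left (+y of bracket), plate 40 deg above level (edge 38 mm sideways, 32 above the axis), RED face on top; grows (rad) as it tips over to the right; upright 0.87; 1.745: leans right likewise, GREEN on top, as seen from above. It falls to a stop by itself once 15 deg past upright.
- tag_d_mid (a point): Centre of the plate of tag d, 26.5 mm from the hinge axis: x along the hinge, y from the hinge to the free edge, z straight out of the red face.
- bushing: Loose flanged steel bushing 38 mm across and 36 mm high standing on the white strip in front of the tags; origin at the centre of its underside. To be left alone.
- nut: Loose brass hexagon nut 30 mm across flats and 16 mm high lying on the white strip in front of the tags; origin at the centre of its underside. To be left alone.
- caliper: Loose steel and black caliper, 230 mm long (x), lying flat on the bench beyond the right end of the station, 9 mm high; origin under the middle of its beam. To be left alone.
- screwdriver: Loose screwdriver 200 mm long and 26 mm high lying on the bench beyond the left end of the station, handle to its own -x. To be left alone.
- oil_can: Loose white bottle with a red cap, 56 mm across and 130 mm high, on the bench to the left of the station; origin at the centre of its underside. To be left alone.
- v_block: Loose steel V-block 50 x 40 mm and 36 mm high on the bench to the right of the station; origin at the centre of its underside. To be left alone.

How it is judged:
By the outcome, as a careful person would: the job done as asked, in the order asked, and still so for the second after the job is handed in, with the robot touching nothing.
It also fails if it takes over 50 s, if anything falls off the work surface, if the arm or the gripper's body presses on something with over 40 N, if the wrist force passes 120 N, or if a joint passes its speed limit or range.

### The arm

A 6-joint arm with a two-finger parallel gripper is mounted at the origin on the work surface. World frame = base frame: x ahead of the robot, y to its left, z up, the work surface at z = 0. Lengths are in m, angles in degrees, forces in N, time in s.
With the tool pointing down it reaches from about 0.4 to 0.825 m from the base axis. Payload 7 kg.
Tool frame: the origin (TCP) lies midway between the tips of the shut fingers; the grasp point (between the pads) lies 19 mm behind it; y points along the fingers, z is the direction in which the jaws open and shut, and the axes are right-handed (so a half turn about y gives the same grasp; the last joint's range is limited). The gripper opens to 88 mm and grips with 3 to 60 N. Pads are 19 mm wide; open, the fingers measure 130 mm over their backs; the gripper's body (78 mm by 193 mm) begins 47 mm behind the grasp point.
Start: joints at [-55.342, 20.546, 0.682, 0, -70.136, -16.507], TCP at [0.21, -0.641, 0.227] pointing down, gripper open.
Joint ranges: [-176.03, 176.03], [-82.01, 121.73], [-58.28, 71.71], [-173.87, 95.51], [-174.79, -0.11], [-173.66, 173.66]. Speed limits (degrees/s): [136.94, 136.94, 172.46, 180, 180, 180].

### API

Orientations are given as [roll, pitch, yaw] about the fixed x, y, z axes, in that order (R = Rz(yaw) Ry(pitch) Rx(roll)).
In Python, from plant import ctrl gives the robot as it stands.
- The arm moves only by the tool step_arm, never from a script. Its argument "rows" is a list that holds one entry, the list of rows, each a list of 7 numbers: the gripper command: -1 is shut, 1 is fully open, values between are in proportion, then the shift along the world's x, y, z in cm, then the turn, a rotation vector about the world's x, y, z in degrees. In form: [[[fingers, tx, ty, tz, rx, ry, rz], ...]]. A call has 1 to 12 rows; each row shifts and turns the commanded pose from where the row before left it; what a row does not reach is not made up. A row lasts 1/8 s, in which the tool goes at most 62.5 mm and 10.7 degrees, less where a joint would pass 70% of its speed; a pose out of reach is approached as far as the arm can. A call is refused whole if a number of a shift passes 6.25 or a number of a turn 10.7, either way. A call with a gripper value outside its range is refused whole. The fingers move at their own pace and stop on an object; the grip force is fixed at half the most. Time passes only in rows, so rows that do not move let the fingers close. It gives the time, the measured TCP pose, the force and the opening at its end, in the units of the state.
- ctrl.get_obs(): the state, without advancing time (a new reading comes with each control period).
- ctrl.snapshot(name): name is "scene" or "top" or "wrist"; returns the picture (400x640x3 uint8, blue, green, red); there is no depth.
- ctrl.camera_params(name): a dict with "vertical_fov" (degrees; the focal length in pixels is half the picture's height over the tangent of half this angle, whatever the lens; pixels are square), "cx", "cy" (the principal point, pixels), "rvec" (rotation vector, rad) and "tvec" (3), from world to camera coordinates, as OpenCV has them. Camera axes: x right, y down, z forward; pixel columns grow to the right and rows downward; lengths in m; the calibration is good to about 2 mm. A picture is of the moment at which its call begins: read the wrist's pose just before it. camera_params takes no time and is no camera call; for the wrist camera it gives the pose at the moment of the call.
- ctrl.close_job(): hands the job in, once; it reports no verdict.
The state is a dict: "clock": time; "joint_pos": joint angles; "qvel": joint speeds; "tau": joint torques, N m; "tool_pos": TCP position; "orientation": TCP orientation; "force": force on the tool from outside, world axes, zero at the start; "moment": the same for the moment, N m; "opening": finger opening in m.
Only numpy, scipy, OpenCV 4.12 (cv2) and the standard library are available. Lean on these libraries where they do the work, as an engineer would, in place of code of your own. Each camera call takes 0.05 s, during which the arm holds its last target. There are 200 camera calls.

## Working session

There is one attempt and no reset: what is moved stays moved. The work goes in short steps, Python scripts to look and compute and a tool call to move; the robot and the scene stay as the last step left them, time stands still between calls to the robot, and variables do not carry over. Pictures are saved under pics/ and viewed, about 8 in all and at most 12, crops included, and the job is handed in when it is done.

Besides the shell and the picture viewer there is one more tool, called after "Emit:" as name([rows], argument=value, ...), one row to a line, values as JSON. step_arm: Moves the arm, as the interface text tells. Its arguments: {"type":"object","properties":{"rows":{"type":"array"}},"required":["rows"]}

```bash
mkdir -p pics; ls; python3 - <<'E'
from plant import ctrl
import cv2
print(ctrl.get_obs())
for n in("scene","top"):
    cv2.imwrite(f"pics/{n}0.png",ctrl.snapshot(n)); print(n,ctrl.camera_params(n))
E
```

```text
pics
{'clock': 0.0, 'joint_pos': array([-5.53435413e+01,  2.05899613e+01,  6.33456347e-01, -2.06543720e-02,
       -7.01337770e+01, -1.65060452e+01]), 'qvel': array([ 0.02627462,  0.02273497,  0.02308764,  0.06764401,  0.03137954,
       -0.03031208]), 'tau': array([ 2.50460238e-03, -5.82711482e+01,  2.93062466e+01,  6.99718729e+00,
        6.91790512e-03, -9.12208907e-05]), 'tool_pos': array([ 0.21009087, -0.64096488,  0.22563521]), 'orientation': array([-8.99079216e+01,  7.03685995e-03,  1.81433850e+01]), 'force': array([0.58688314, 0.30429961, 0.19338669]), 'moment': array([ 0.00334243, -0.01110153, -0.00635545]), 'opening': 0.08757139873364085}
scene {'vertical_fov': 49.44982394823917, 'cx': 320.6323699695623, 'cy': 197.7614166625945, 'rvec': array([ 2.19431122,  1.30283751, -0.44057311]), 'tvec': array([-0.28223377, -0.36596187,  1.6539823 ])}
top {'vertical_fov': 52.204189264131315, 'cx': 318.6042345333529, 'cy': 204.7946666141075, 'rvec': array([ 2.18708284, -2.140964  ,  0.11528268]), 'tvec': array([6.75916008e-05, 5.47310647e-01, 1.10198058e+00])}
```

View pics/top0.png

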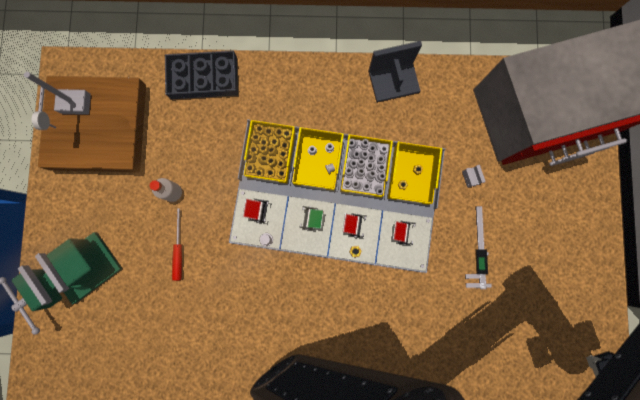

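View pics/scene0.png

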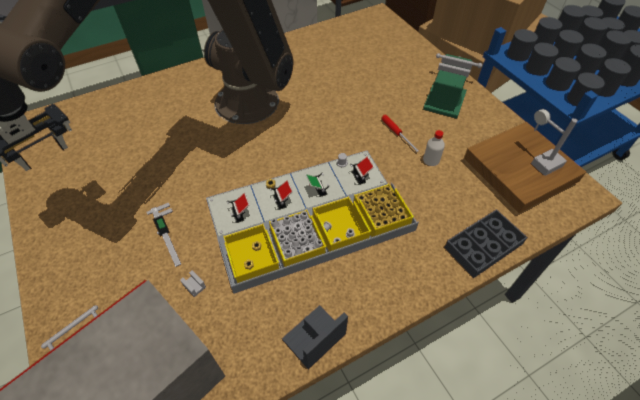

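Top view, left to right (+y to −y):

| Bay | Contents | Tag pixel | Tag now | Action |
|---|---|---|---|---|
| b | brass, full | (255,210) | red | flip |
| c | 3 bushings | (314,218) | green | flip |
| a | steel, full | (353,225) | red | flip |
| d | 2 nuts | (402,232) | red | leave |

Next I measure the tags and the station axis.

```bash
cat > h.py <<'E'
import numpy as np, cv2
from plant import ctrl
def cam(n):
    p=ctrl.camera_params(n); f=200/np.tan(np.radians(p["vertical_fov"]/2))
    return np.array([[f,0,p["cx"]],[0,f,p["cy"]],[0,0,1]]),cv2.Rodrigues(p["rvec"])[0],p["tvec"]
def ray(c,uv,z):
    K,R,t=c; d=R.T@np.linalg.inv(K)@np.array([*uv,1.]); o=-R.T@t
    return o+d*(z-o[2])/d[2]
def blobs(im,roi):
    h=cv2.cvtColor(im,cv2.COLOR_BGR2HSV); x0,y0,x1,y1=roi; out=[]
    for nm,m in(("red",cv2.inRange(h,(0,150,80),(8,255,255))|cv2.inRange(h,(172,150,80),(180,255,255))),("green",cv2.inRange(h,(50,100,50),(85,255,255)))):
        n,l,s,c=cv2.connectedComponentsWithStats(m)
        out+=[(nm,s[i][4],c[i]) for i in range(1,n) if s[i][4]>40 and x0<c[i][0]<x1 and y0<c[i][1]<y1]
    return sorted(out,key=lambda b:b[2][0])
E
python3 - <<'E'
from h import *
T=cv2.imread("pics/top0.png"); S=cv2.imread("pics/scene0.png"); t=cam("top"); s=cam("scene")
for nm,im,c,roi in(("top",T,t,(230,190,440,275)),("scene",S,s,(205,150,390,230))):
    for b in blobs(im,roi): print(nm,b[0],b[1],b[2].round(1),ray(c,b[2],.053).round(4))
# station strip corners, deck z=.006
for uv in((236,190),(231,242),(427,270),(435,210),(278,249),(328,257),(378,263)): print(uv,ray(t,uv,.006).round(4))
cv2.imwrite("pics/c.png",np.vstack([cv2.resize(T[180:275,225:445],(800,345),interpolation=cv2.INTER_CUBIC),cv2.resize(S[145:230,200:395],(570,248),interpolation=cv2.INTER_CUBIC)[:,:].copy() if 0 else cv2.resize(S[145:230,200:395],(800,255),interpolation=cv2.INTER_CUBIC)]))
E
```

```text
top red 234 [251.8 209. ] [0.5294 0.1927 0.053 ]
top green 189 [315.1 218.6] [0.507  0.0202 0.053 ]
top red 196 [350.4 223.9] [ 0.4945 -0.0755  0.053 ]
top red 173 [400.1 231.4] [ 0.4772 -0.2095  0.053 ]
scene red 134 [241.  202.9] [ 0.4761 -0.2086  0.053 ]
scene red 136 [284.  189.9] [ 0.4932 -0.0742  0.053 ]
scene green 79 [313.8 180.9] [0.5058 0.0221 0.053 ]
scene red 143 [364.5 165.7] [0.5279 0.1937 0.053 ]
(236, 190) [0.5871 0.2476 0.006 ]
(231, 242) [0.4396 0.2552 0.006 ]
(427, 270) [ 0.3738 -0.2936  0.006 ]
(435, 210) [ 0.542  -0.3174  0.006 ]
(278, 249) [0.423  0.1228 0.006 ]
(328, 257) [ 0.4037 -0.0175  0.006 ]
(378, 263) [ 0.3901 -0.1572  0.006 ]
```

View pics/c.png

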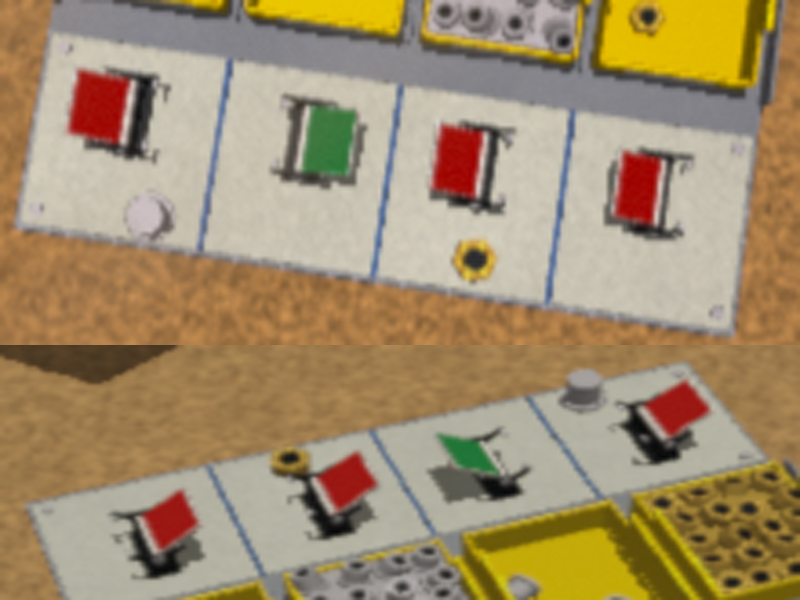

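Both views agree. Bracket hinges come out at b (0.526, 0.173), c (0.509, 0.040) and a (0.491, −0.095). The station yaw is −7.4°, and every tag is down on its stop. I'll shut the fingers, turn the jaw axis along the hinge and travel at height.

Emit:
step_arm([
  [[-1, 3.6, 3.6, 0, 0, 0, 8], [-1, 3.6, 3.6, 0, 0, 0, 8], [-1, 3.6, 3.6, 0, 0, 0, 8], [-1, 3.6, 3.6, 0, 0, 0, 8], [-1, 3.6, 3.6, 0, 0, 0, 8], [-1, 3.6, 3.6, 0, 0, 0, 8], [-1, 3.6, 3.6, 0, 0, 0, 8], [-1, 3.6, 3.6, 0, 0, 0, 8.5], [-1, 0.3, 4.9, 0, 0, 0, 0], [-1, 0.3, 4.9, 0, 0, 0, 0], [-1, 0.3, 4.9, 0, 0, 0, 0], [-1, 0.3, 4.9, 0, 0, 0, 0]],
])

```text
clock: 1.6
tool_pos: [0.51, -0.1558, 0.2263]
orientation: [-90.0, -0.0, 82.6]
force: [1.2, 0.5, 0.4]
opening: 0.0005
```

Emit:
step_arm([
  [[-1, 0.3, 4.9, 0, 0, 0, 0], [-1, 0.3, 4.9, 0, 0, 0, 0], [-1, 0.3, 4.9, 0, 0, 0, 0], [-1, 0.3, 4.9, 0, 0, 0, 0], [-1, 0.3, 4.9, 0, 0, 0, 0], [-1, 0.3, 4.9, 0, 0, 0, 0], [-1, 0.3, 4.9, 0, 0, 0, 0], [-1, 0.3, 4.9, 0, 0, 0, 0], [-1, 0, 0, 0, 0, 0, 0], [-1, 0, 0, 0, 0, 0, 0]],
])

```text
clock: 2.85
tool_pos: [0.5338, 0.2345, 0.226]
orientation: [-89.9, 0.1, 82.7]
force: [-0.6, -0.5, -0.5]
opening: 0.0004
```

Emit:
step_arm([
  [[-1, 0, 0, -4, 0, 0, 0], [-1, 0, 0, -4, 0, 0, 0], [-1, 0, 0, -4, 0, 0, 0], [-1, 0, 0, -2.8, 0, 0, 0], [-1, 0, 0, -2, 0, 0, 0], [-1, 0, 0, 0, 0, 0, 0], [-1, 0, 0, 0, 0, 0, 0]],
])

```text
clock: 3.72
tool_pos: [0.5348, 0.2343, 0.0596]
orientation: [-90.1, -0.0, 82.6]
force: [-0.1, 0.9, 0.4]
opening: 0.0004
```

Emit:
step_arm([
  [[-1, -0.06, -0.5, 0, 0, 0, 0], [-1, -0.06, -0.5, 0, 0, 0, 0], [-1, -0.06, -0.5, 0, 0, 0, 0], [-1, -0.06, -0.5, 0, 0, 0, 0], [-1, -0.06, -0.5, 0, 0, 0, 0], [-1, -0.06, -0.5, 0, 0, 0, 0], [-1, -0.06, -0.5, 0, 0, 0, 0], [-1, -0.06, -0.5, 0, 0, 0, 0]],
])

```text
clock: 4.72
tool_pos: [0.5294, 0.1942, 0.0585]
orientation: [-90.0, 0.0, 82.7]
force: [-0.2, 1.6, 0.7]
opening: 0.0001
```

Emit:
step_arm([
  [[-1, -0.06, -0.5, 0, 0, 0, 0], [-1, -0.06, -0.5, 0, 0, 0, 0], [-1, -0.06, -0.5, 0, 0, 0, 0], [-1, -0.06, -0.5, 0, 0, 0, 0], [-1, -0.06, -0.5, 0, 0, 0, 0], [-1, -0.06, -0.4, 0, 0, 0, 0], [-1, 0, 0, 0, 0, 0, 0], [-1, 0, 0, 0, 0, 0, 0], [-1, 0, 0, 0, 0, 0, 0]],
])

```text
clock: 5.85
tool_pos: [0.5259, 0.1658, 0.0586]
orientation: [-90.0, -0.0, 82.7]
force: [0.0, -0.0, 0.4]
opening: 0.0005
```

```bash
python3 - <<'E'
from h import *
S=ctrl.snapshot("scene"); T=ctrl.snapshot("top")
for b in blobs(S,(205,150,390,230)): print(b)
cv2.imwrite("pics/d.png",np.vstack([cv2.resize(T[180:275,225:445],(800,300),interpolation=cv2.INTER_CUBIC),cv2.resize(S[100:230,200:395],(450,300),interpolation=cv2.INTER_CUBIC)[:, :].repeat(1,0) if 0 else cv2.resize(S[100:230,150:497],(800,300),interpolation=cv2.INTER_CUBIC)]))
E
```

```text
('red', np.int32(134), array([241.02238806, 202.88059701]))
('red', np.int32(136), array([284.03676471, 189.86029412]))
('green', np.int32(79), array([313.7721519 , 180.94936709]))
```

View pics/d.png

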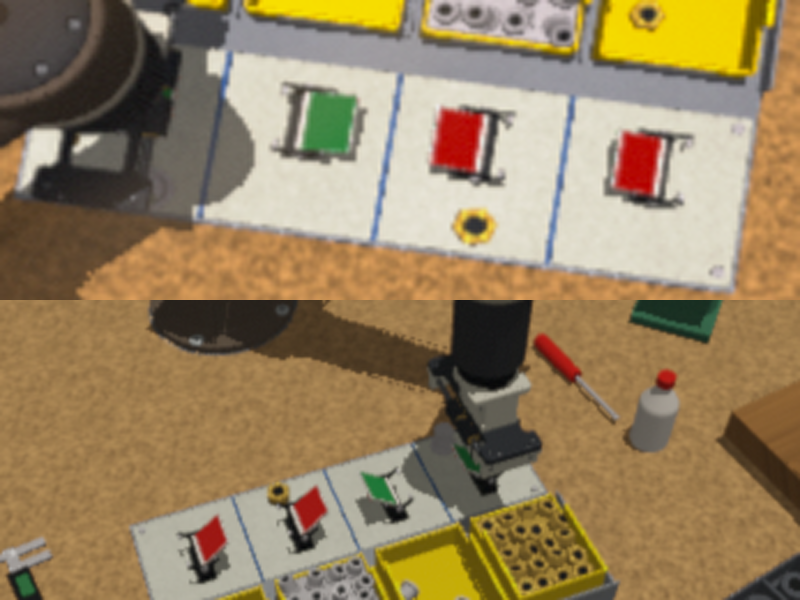

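Tag b has gone over and shows green. I'll lift and go to tag a.

Emit:
step_arm([
  [[-1, 0, 0.3, 2, 0, 0, 0], [-1, 0, 0, 4, 0, 0, 0], [-1, 0, 0, 4, 0, 0, 0], [-1, -0.5, -3.9, 0, 0, 0, 0], [-1, -0.5, -3.9, 0, 0, 0, 0], [-1, -0.5, -3.9, 0, 0, 0, 0], [-1, -0.5, -4, 0, 0, 0, 0], [-1, -0.6, -4, 0, 0, 0, 0], [-1, 0, 0, 0, 0, 0, 0], [-1, 0, 0, 0, 0, 0, 0]],
])

```text
clock: 7.2
tool_pos: [0.5, -0.0283, 0.1587]
orientation: [-90.0, -0.0, 82.6]
force: [-0.5, 0.5, 0.0]
opening: 0.0006
```

Emit:
step_arm([
  [[-1, 0, 0, -3, 0, 0, 0], [-1, 0, 0, -3, 0, 0, 0], [-1, 0, 0, -2, 0, 0, 0], [-1, 0, 0, -2, 0, 0, 0], [-1, 0, 0, 0, 0, 0, 0], [-1, 0, 0, 0, 0, 0, 0]],
])

```text
clock: 7.95
tool_pos: [0.5005, -0.0277, 0.0592]
orientation: [-90.0, -0.0, 82.7]
force: [0.7, -0.5, 0.0]
opening: 0.0007
```

Emit:
step_arm([
  [[-1, -0.06, -0.5, 0, 0, 0, 0], [-1, -0.06, -0.5, 0, 0, 0, 0], [-1, -0.06, -0.5, 0, 0, 0, 0], [-1, -0.06, -0.5, 0, 0, 0, 0], [-1, -0.06, -0.5, 0, 0, 0, 0], [-1, -0.06, -0.5, 0, 0, 0, 0], [-1, -0.06, -0.5, 0, 0, 0, 0], [-1, -0.06, -0.5, 0, 0, 0, 0]],
])

```text
clock: 8.95
tool_pos: [0.495, -0.0688, 0.0585]
orientation: [-90.0, 0.0, 82.6]
force: [-0.2, -0.6, 0.2]
opening: 0.0004
```

Emit:
step_arm([
  [[-1, -0.07, -0.5, 0, 0, 0, 0], [-1, -0.07, -0.5, 0, 0, 0, 0], [-1, -0.07, -0.5, 0, 0, 0, 0], [-1, -0.07, -0.5, 0, 0, 0, 0], [-1, -0.07, -0.5, 0, 0, 0, 0], [-1, -0.07, -0.5, 0, 0, 0, 0], [-1, -0.07, -0.5, 0, 0, 0, 0], [-1, 0, 0, 0, 0, 0, 0], [-1, 0, 0, 0, 0, 0, 0], [-1, 0, 0, 0, 0, 0, 0]],
])

```text
clock: 10.2
tool_pos: [0.4902, -0.1033, 0.0586]
orientation: [-90.0, -0.0, 82.7]
force: [-1.1, -0.2, 0.0]
opening: 0.0006
```

Emit:
step_arm([
  [[-1, 0, 0.3, 2, 0, 0, 0], [-1, 0, 0, 4, 0, 0, 0], [-1, 0, 0, 4, 0, 0, 0], [-1, 0.5, 3.7, 0, 0, 0, 0], [-1, 0.5, 3.8, 0, 0, 0, 0], [-1, 0, 0, 0, 0, 0, 0], [-1, 0, 0, 0, 0, 0, 0], [-1, 0, 0, -4, 0, 0, 0], [-1, 0, 0, -3, 0, 0, 0], [-1, 0, 0, -3, 0, 0, 0], [-1, 0, 0, 0, 0, 0, 0], [-1, 0, 0, 0, 0, 0, 0]],
])

```text
clock: 11.7
tool_pos: [0.5007, -0.0258, 0.0594]
orientation: [-90.0, 0.0, 82.6]
force: [1.2, -0.8, 0.2]
opening: 0.0006
```

```bash
python3 - <<'E'
from h import *
S=ctrl.snapshot("scene")
for b in blobs(S,(205,150,390,230)): print(b, ray(cam("scene"),b[2],.053).round(4))
E
```

```text
('red', np.int32(134), array([241.02238806, 202.88059701])) [ 0.4761 -0.2086  0.053 ]
('green', np.int32(109), array([271.99082569, 193.19266055])) [ 0.4873 -0.112   0.053 ]
('green', np.int32(61), array([353.67213115, 168.81967213])) [0.5228 0.1566 0.053 ]
```

Emit:
step_arm([
  [[-1, 0.06, 0.5, 0, 0, 0, 0], [-1, 0.06, 0.5, 0, 0, 0, 0], [-1, 0.06, 0.5, 0, 0, 0, 0], [-1, 0.06, 0.5, 0, 0, 0, 0], [-1, 0.06, 0.5, 0, 0, 0, 0], [-1, 0.06, 0.5, 0, 0, 0, 0], [-1, 0.06, 0.5, 0, 0, 0, 0], [-1, 0.06, 0.5, 0, 0, 0, 0]],
])

```text
clock: 12.75
tool_pos: [0.505, 0.015, 0.0585]
orientation: [-90.0, -0.0, 82.7]
force: [0.2, 0.0, -0.8]
opening: 0.0003
```

Emit:
step_arm([
  [[-1, 0.07, 0.5, 0, 0, 0, 0], [-1, 0.07, 0.5, 0, 0, 0, 0], [-1, 0.07, 0.5, 0, 0, 0, 0], [-1, 0.07, 0.5, 0, 0, 0, 0], [-1, 0.07, 0.5, 0, 0, 0, 0], [-1, 0.07, 0.5, 0, 0, 0, 0], [-1, 0.07, 0.4, 0, 0, 0, 0], [-1, 0, 0, 0, 0, 0, 0], [-1, 0, 0, 0, 0, 0, 0], [-1, 0, 0, 0, 0, 0, 0]],
])

```text
clock: 14.0
tool_pos: [0.5098, 0.0484, 0.0585]
orientation: [-90.0, 0.0, 82.6]
force: [0.7, -0.2, 0.3]
opening: 0.0005
```

Emit:
step_arm([
  [[-1, 0, -0.3, 2, 0, 0, 0], [-1, 0, 0, 4, 0, 0, 0], [-1, 0, 0, 5, 0, 0, 0], [-1, 0, 0, 5, 0, 0, 0], [-1, 0, -5, 1, 0, 0, 0], [-1, 0, -5, 0, 0, 0, 0], [-1, 0, -5, 0, 0, 0, 0], [-1, 0, -5, 0, 0, 0, 0], [-1, 0, -5, 0, 0, 0, 0], [-1, 0, -5, 0, 0, 0, 0], [-1, 0, -5, 0, 0, 0, 0], [-1, 0, -5, 0, 0, 0, 0]],
])

```text
clock: 15.5
tool_pos: [0.5095, -0.3561, 0.2285]
orientation: [-90.0, -0.0, 82.6]
force: [1.3, 0.2, 1.5]
opening: 0.0002
```

Emit:
step_arm([
  [[-1, -2, -5, 0, 0, 0, 0], [-1, -2, -5, 0, 0, 0, 0], [-1, -2, -5, 0, 0, 0, 0], [-1, -2, -5, 0, 0, 0, 0], [-1, -2, -5, 0, 0, 0, 0], [-1, 0, 0, 0, 0, 0, 0], [-1, 0, 0, 0, 0, 0, 0], [-1, 0, 0, 0, 0, 0, 0]],
])

```text
clock: 16.5
tool_pos: [0.4104, -0.6036, 0.2288]
orientation: [-90.0, 0.0, 82.7]
force: [0.2, -0.0, 0.4]
opening: 0.0002
```

```bash
python3 - <<'E'
from h import *
S=ctrl.snapshot("scene"); T=ctrl.snapshot("top")
for n,i,r in(("scene",S,(205,150,390,230)),("top",T,(230,190,440,275))):
    for b in blobs(i,r): print(n,b[0],b[1],b[2].round(1), ray(cam(n),b[2],.053).round(4))
for n,i in(("scene",S),("top",T)):
    d=cv2.absdiff(i,cv2.imread(f"pics/{n}0.png")).max(2)
    x,y,w,h=(205,130,275,160) if n=="scene" else (140,110,310,170)
    k,l,s,c=cv2.connectedComponentsWithStats((d[y:y+h,x:x+w]>50).astype(np.uint8))
    print(n,[(int(q[4]),(p+[x,y]).round().tolist()) for q,p in zip(s[1:],c[1:]) if q[4]>6])
cv2.imwrite("pics/e.png",np.vstack([cv2.resize(T[110:285,140:500],(800,330),interpolation=cv2.INTER_CUBIC),cv2.resize(S[145:230,200:395],(800,255),interpolation=cv2.INTER_CUBIC)]))
E
```

```text
scene red 134 [241.  202.9] [ 0.4761 -0.2086  0.053 ]
scene green 109 [272.  193.2] [ 0.4874 -0.1119  0.053 ]
scene red 139 [325.1 177.4] [0.5103 0.0599 0.053 ]
scene green 61 [353.7 168.8] [0.5228 0.1566 0.053 ]
top green 180 [265.8 210.8] [0.5252 0.1543 0.053 ]
top red 202 [301.  216.3] [0.5124 0.0586 0.053 ]
top green 226 [364.6 225.8] [ 0.4902 -0.1138  0.053 ]
top red 174 [400.1 231.4] [ 0.4773 -0.2095  0.053 ]
scene [(119, [219.0, 132.0]), (689, [240.0, 151.0]), (378, [358.0, 171.0]), (187, [326.0, 179.0]), (205, [312.0, 186.0]), (200, [285.0, 192.0]), (222, [271.0, 198.0])]
top [(599, [260.0, 211.0]), (266, [301.0, 217.0]), (213, [318.0, 220.0]), (510, [358.0, 226.0]), (59, [446.0, 275.0])]
```

View pics/e.png

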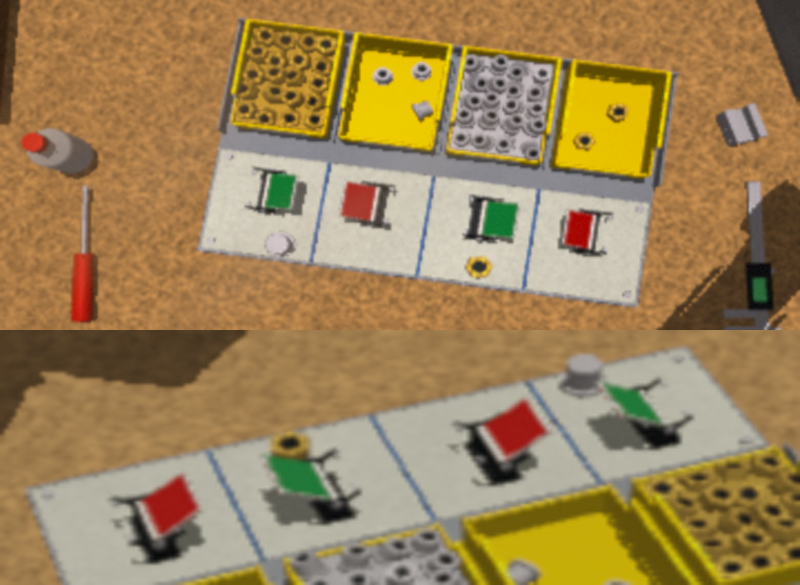

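The picture shows green, red, green, red at top-camera pixels (266,211), (301,216), (365,226) and (400,231). These match the bins brass-full, empty, steel-full, empty. Image changes appear only at the three flipped tags, plus the arm and its shadow.

```bash
python3 -c "
from plant import ctrl
print(ctrl.close_job())"
```

```text
the job is handed in; nothing more can be done
None
```

The job is done and handed in at about 16.6 s of the 50 s allowed. The tags of the two full bins (brass nuts and steel bushings) now show green. The tags of the two nearly empty bins show red.

- **What I moved:** With closed fingertips I gently tipped tags b and a over to the right and tag c over to the left. Tag d already showed red on its stop, so I left it alone. The measured wrist force at the end of each move stayed under about 2 N.
- **Last checks:** The top and scene cameras agree on all four colours. The plate centres lie about 20 mm to the correct side of each hinge, which is where a tag sits when it is down on its stop. The two views agreed to about 3 mm.
- **Everything else:** Comparing before and after pictures over the station area, only the three flipped tags changed, apart from the arm and its shadow. In the view, the bins and loose items looked unmoved. The arm finished well clear of everything, and no check failed.

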